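Clamp a block in the hand-cranked jig

ROBOT

A 6-joint arm with a two-finger parallel gripper is mounted at the origin on a cart in front of the work surface, level with it; the furniture and walls round the work are solid. World frame = base frame: x ahead of the robot, y to its left, z up, the work surface at z = 0. Lengths are in mm, angles in rad, forces in N, time in s.
With the tool pointing down it reaches from about 325 to 875 mm from the base axis. Payload 4.4 kg.
Tool frame: the origin (TCP) lies on the centre line of the jaws, within the pads' length; the fingertips stand ahead of it and the grasp point (between the pads) lies 6 mm ahead of it (ctrl.tcp_to_tips is the z of the fingertips in the tool frame, in mm); z points along the fingers, y is the direction in which the jaws open and shut (so a half turn about z gives the same grasp; the last joint's range is limited). The gripper opens to 85 mm and grips with 20 to 120 N. Pads are 22 mm wide; open, the fingers measure 114 mm over their backs; the gripper's body (76 mm by 85 mm) begins 54 mm behind the grasp point. The pads swing forward as they close: fully open they stand 13 mm farther back than shut.
Start: joints at [-1.409, 0.207, 1.542, -0, 1.393, -0.15], TCP at [176.929, -547.105, 256.282] pointing down, gripper open.
Joint ranges: [-2.73, 2.73], [-0.86, 2.22], [0.23, 2.46], [-1.11, 4.25], [0.08, 2.63], [-2.82, 2.82]. Speed limits (rad/s): [2.79, 2.79, 3.14, 3.14, 3.14, 3.14].

INTERFACE

Orientations are given as a 3x3 rotation matrix whose columns are the frame's x, y, z axes.
In Python, from plant import ctrl, sensors, optics gives the robot as it stands. Calls block until the motion is done:
- ctrl.move_ptp(position, orientation): joint-space move of the TCP to a pose.
- ctrl.move_l(position, rot=None, vel=150, threshold=None): straight line of the TCP; rot=None keeps the orientation; vel is the mean speed in mm/s. With threshold (N) it stops when the force on the tool has changed by that much, and returns True; else False.
- ctrl.set_joints(angles): joint-space move.
- ctrl.gripper_to(opening, force=None): finger opening in mm; force is the grip in N (None keeps the last); returns when the fingers have stopped.
- ctrl.hold(seconds).
- ctrl.solve_ik(position, orientation): joint angles nearest the present ones, or None.
- sensors.read_state(): the state.
- optics.grab_frame(name): name is "scene" or "top" or "wrist"; returns (picture, depth): 384x512x3 uint8, red, green, blue; 384x512 float32, mm along the optical axis (not along the pixel's ray), 0 where there is no reading.
- optics.camera_params(name): a dict with "mtx" (3x3 intrinsics, pixels), "k1" (the pictures are not rectified: a ray, as slopes to the right and down, at radius r is drawn at 1 + k1 r^2 times it, then the intrinsics apply), "R" (3x3) and "t" (3): a world point X has camera coordinates R X + t; the wrist camera has in their place "T_tool_cam" (4x4, takes a point from camera to tool coordinates, whose origin is the TCP and whose axes are the flange's). Camera axes: x right, y down, z forward; pixel columns grow to the right and rows downward; lengths in mm; the calibration is good to about 2 mm. A picture is of the moment at which its call begins: read the wrist's pose just before it. camera_params takes no time and is no camera call.
A pose or a line that the arm cannot do raises ctrl.MotionError and nothing moves.
- ctrl.finish_job(): hands the job in, once; it reports no verdict.
The state is a dict: "t": time; "q": joint angles; "qvel": joint speeds; "tau": joint torques, N m; "eef_pos": TCP position; "eef_rot": TCP orientation; "force": force on the tool from outside, world axes, zero at the start; "wrist_torque": the same for the moment, N m; "grip_width": finger opening in mm.
Only numpy, scipy, OpenCV 4.12 (cv2) and the standard library are available. Lean on these libraries where they do the work, as an engineer would, in place of code of your own. Each camera call takes 0.05 s, during which the arm holds its last target. There are 200 camera calls.

TASK

Lay the aluminium block on the bed of the clamping jig, lengthwise and midway across between the jaw and the stop, and let go of it. Then take the crank by its free-spinning grip and wind it clockwise at a steady, unhurried pace, keeping hold of the grip all the way, until the block is pressed home against the stop and held firmly; stop as soon as it has come up firm, do not overtighten, then let go. Leave the other things on the bench where they are.

Things in the scene. Friction and masses are not known exactly. Their poses are not given: they have to be found in the camera images.
- jig: Clamping jig fixed to the bench: dark steel bed plate 300 x 90 x 14 mm; at one end a grey gear case (64 x 62 mm, top at 60 mm) with a crank on top, at the other a steel stop block (24 x 60 x 34 mm) across the bed. Origin: on the bench under the crank's axis; x along the bed from crank to stop, y to the left of that, z up; plate spans x -50 to 250, y -45 to 45 mm.
- bed (a point): Point on the flat top of the bed (14 mm above the bench), midway across, 140 mm along x from the crank's axis: lay the block centred here: it leaves 12 to 32 mm to the stop and at least 14 mm to the jaw. A grey jaw with a sprung steel pad (52 mm wide, top 46 mm above the bench) comes from the crank's side; pad face at x = 82 mm + 3.18 mm per rad of crank (20 mm a turn).
- bed_end (a point): Middle of the stop's end of the bed plate, on its top. The stop can be set anywhere: its face stands 48 to 68 mm from this point, not measured, so the end of the winding must be felt. Once the block meets the stop the stiff pad spring adds about 60 N of clamping force per rad of crank. Firm is from 25 N; over 90 N is overtightened and harms the block.
- crank_axis (a point): Point on the crank's upright axis, at the height of the grip's centre (103 mm above the bench). At the grip, 40 mm from the axis, the running drag along the circle is about 7 to 9 N. Clamping adds 2 N to it when firm at 25 N and 7 N at the 90 N limit: stop when the drag has risen some 4 N above its running level. The friction holds the crank where it is left.
- crank (a joint): Angle of the crank, rad: 0 = jaw fully open, grows clockwise seen from above (closing the jaw), over several turns, end at 23; starts between 0 and 4.2; clamping is complete somewhere between 13 and 20. At angle a the grip stands at x = 40 cos a, y = -40 sin a mm in the jig's frame. Wind at under 5 rad/s.
- crank_grip: The crank's black grip: upright cylinder 22 mm in diameter, 46 mm high, spinning freely on its pin, so it can be held with an unchanging wrist all the way round. Origin at its centre, 103 mm above the bench and 40 mm from the crank's axis; lower end at 80 mm, top at 126 mm. The steel crank arm lies below it, top at 79 mm.
- alu_block: Milled aluminium block with two bores in the top, 45 mm (own x) x 60 mm (own y) x 32 mm high, about 0.22 kg. Origin at the centre of its underside. Laid lengthwise in the jig, its 60 mm runs along the jig's x; at the start it lies on the bench to the left of the jig.
- spanner_17: Bystander: steel spanner 186 mm long, 30 mm wide, 8 mm high, lying to the right of the jig; origin at the centre of its underside.
- jar: Bystander: brown screw-lid jar, 58 mm in diameter, 89 mm high; origin at the centre of its underside.
- rusty_sleeve: Bystander: rusty brown sleeve, 40 mm in diameter, 42 mm high; origin at the centre of its underside.
There are look-alikes about, which are no part of the job. What is shaped like the alu_block but pink or turquoise is not meant.

How it is judged:
By the outcome, as a careful person would: the job done as asked, in the order asked, and still so for the second after the job is handed in, with the robot touching nothing.
It also fails if it takes over 72 s, if anything falls off the work surface, if the arm or the gripper's body presses on something with over 40 N, if the wrist force passes 120 N, or if a joint passes its speed limit or range.

## Working session

There is one attempt and no reset: what is moved stays moved. The work goes in short steps, each a Python script; the robot and the scene stay as the last script left them, time stands still between calls to the robot, and variables do not carry over. Pictures are saved under pics/ and viewed, about 8 in all and at most 12, crops included, and the job is handed in when it is done.

```bash
ls; mkdir -p pics
python3 - <<'E'
from plant import ctrl,sensors,optics
import cv2,numpy as np
for n in("scene","top"):
    im,d=optics.grab_frame(n); np.savez(f"pics/{n}.npz",im=im,d=d)
    cv2.imwrite(f"pics/{n}0.png",im[:,:,::-1]); p=optics.camera_params(n); print(n,p)
print(sensors.read_state(),ctrl.tcp_to_tips)
E
```

```text
pics
scene {'mtx': array([[395.24788346,   0.        , 249.24398024],
       [  0.        , 395.24788346, 193.1420114 ],
       [  0.        ,   0.        ,   1.        ]]), 'k1': 0.01688444279100411, 'R': array([[ 0.98018952,  0.19750351, -0.0148616 ],
       [ 0.15105102, -0.79396388, -0.58890148],
       [-0.12810968,  0.5749902 , -0.80806818]]), 't': array([-645.31748993,  249.17721134, 1159.35350001])}
top {'mtx': array([[471.01045526,   0.        , 249.0691897 ],
       [  0.        , 471.01045526, 197.18664201],
       [  0.        ,   0.        ,   1.        ]]), 'k1': 0.005639983382872646, 'R': array([[-0.01759504, -0.99982405, -0.0065032 ],
       [-0.98938438,  0.01834898, -0.14415917],
       [ 0.14425313,  0.00389768, -0.98953314]]), 't': array([ 360.91225975,  591.0017847 , 1341.1057586 ])}
{'t': 0.1, 'q': array([-1.40848715e+00,  2.07338773e-01,  1.54282200e+00,  1.04976053e-05,
        1.39351584e+00, -1.50486944e-01]), 'qvel': array([ 0.00107265, -0.00283323, -0.00334239,  0.0007174 , -0.00014701,
       -0.00028806]), 'tau': array([-5.69930453e-04, -3.84093118e+01, -2.92548072e+01, -3.38252767e-04,
        4.88097474e-03,  3.13046075e-05]), 'eef_pos': array([ 176.83402159, -546.46179708,  255.23439447]), 'eef_rot': array([[ 9.51477492e-01,  3.07718177e-01, -3.26565200e-04],
       [ 3.07718181e-01, -9.51475320e-01,  2.05823864e-03],
       [ 3.22638712e-04, -2.05885778e-03, -9.99997829e-01]]), 'force': array([-0.45482853, -0.66071445,  0.27104051]), 'wrist_torque': array([-0.02043075, -0.01486221,  0.0252649 ]), 'grip_width': 85.37491240887186} 25.0
```

View pics/scene0.png

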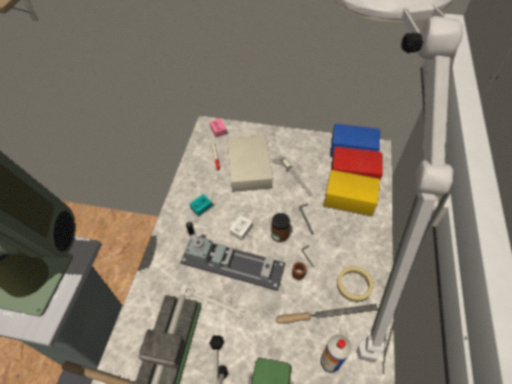

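View pics/top0.png

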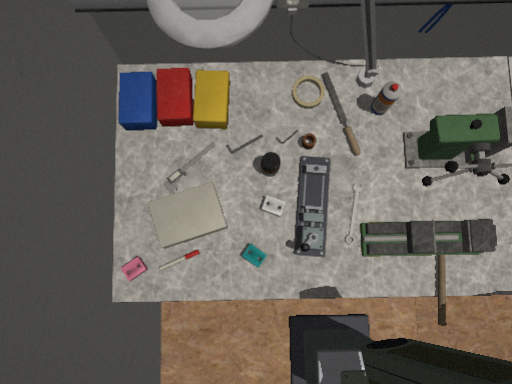

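The scene view shows the jig at about (232,262). In the top view it is at (312,205), with the crank end at (310,240). Three block shapes are visible in the top view: silver (272,205), turquoise (253,255) and pink (133,268). The silver one fits "aluminium" and lies left of the jig (left in the image is +y). I'll confirm it in an enlarged crop while measuring.

```bash
cat > h.py <<'E'
import numpy as np,cv2
from plant import ctrl,sensors,optics
def ray(p,uv):
    uv=np.atleast_2d(np.float64(uv)); m=p["mtx"]
    d=(uv-[m[0,2],m[1,2]])/[m[0,0],m[1,1]]; s=d.copy()
    for _ in range(10): s=d/(1+p["k1"]*(s**2).sum(1,keepdims=True))
    return np.c_[s,np.ones(len(s))]
def RT(p,state=None):
    if "R" in p: return p["R"].T,-p["R"].T@p["t"]
    T=p["T_tool_cam"]; R=state["eef_rot"]
    return R@T[:3,:3],R@T[:3,3]+state["eef_pos"]
def onplane(p,uv,z,state=None):
    R,o=RT(p,state); d=ray(p,uv)@R.T
    return o+d*((z-o[2])/d[:,2])[:,None]
def cloud(p,dep,state=None):
    v,u=np.mgrid[:384,:512]; R,o=RT(p,state)
    X=ray(p,np.c_[u.ravel(),v.ravel()])*dep.reshape(-1,1)
    return (X@R.T+o).reshape(384,512,3)
def down(yaw):  # tool x at yaw; z down
    c,s=np.cos(yaw),np.sin(yaw)
    return np.array([[c,s,0],[s,-c,0],[0,0,-1.]])
E
python3 - <<'E'
from h import *
f=np.load("pics/top.npz"); im,d=f["im"],f["d"]; p=optics.camera_params("top")
P=cloud(p,d)
hsv=cv2.cvtColor(im,cv2.COLOR_RGB2HSV)
for n,(u,v) in dict(block=(272,205),bed=(314,185),case=(310,238),bench=(340,120),grip=(306,246)).items(): print(n,P[v,u].round(1),im[v,u])
# jig plate mask: z 8..22
z=P[...,2]
m=((z>7)).astype(np.uint8); m[:, :290]=0; m[:,335:]=0; m[:150]=0; m[262:]=0
n,l,s,c=cv2.connectedComponentsWithStats(m); print(s,c)
i=1+np.argmax(s[1:,4]); mm=l==i
r=cv2.minAreaRect(np.argwhere(mm)[:,::-1].astype(np.float32)); print(r); print(onplane(p,cv2.boxPoints(r),14).round(1))
# block
b=((z>20)&(z<45)).astype(np.uint8); b[:, :258]=0;b[:,288:]=0;b[:190]=0;b[220:]=0
r=cv2.minAreaRect(np.argwhere(b>0)[:,::-1].astype(np.float32)); print(r,b.sum()); B=onplane(p,cv2.boxPoints(r),32);print(B.round(1),B.mean(0))
cv2.imwrite("pics/crop1.png",cv2.resize(im[140:280,230:350],None,fx=4.2,fy=4.2,interpolation=cv2.INTER_CUBIC)[:,:,::-1])
E
```

```text
block [575.2 282.6  27.2] [152 150 143]
bed [634.9 154.3  16.4] [66 64 69]
case [472.4 180.1  80.7] [145 145 145]
bench [842.1  63.   -4.3] [67 67 64]
grip [448.3 197.5 127.7] [70 70 76]
[[     0      0    512    384 193610]
 [   297    151      1      1      1]
 [   300    151      1      1      1]
 [   327    151      1      1      1]
 [   306    153      1      1      1]
 [   324    153      1      1      1]
 [   295    156     36    101   2971]
 [   293    159      1      1      1]
 [   333    160      1      1      1]
 [   299    166      1      1      1]
 [   334    168      1      1      1]
 [   297    176      1      1      1]
 [   332    181      1      1      1]
 [   297    183      1      1      1]
 [   294    184      1      1      1]
 [   291    190      1      1      1]
 [   330    193      1      1      1]
 [   294    195      1      1      1]
 [   296    197      1      1      1]
 [   334    196      1      1      1]
 [   291    208      1      1      1]
 [   329    211      1      1      1]
 [   333    212      1      1      1]
 [   294    215      1      1      1]
 
[... 752 characters left out ...]
    196.        ]
 [291.         208.        ]
 [329.         211.        ]
 [333.         212.        ]
 [294.         215.        ]
 [329.         219.        ]
 [331.         243.        ]
 [292.         249.        ]
 [291.         253.        ]
 [308.         260.        ]]
((312.90277099609375, 206.44815063476562), (31.648353576660156, 99.91133880615234), 3.052882432937622)
[[425.6 219.5  14. ]
 [726.4 193.9  14. ]
 [719.3  98.1  14. ]
 [419.  126.7  14. ]]
((273.4999694824219, 205.49998474121094), (20.248275756835938, 15.463871955871582), 19.98310661315918) 294
[[562.3 314.6  32. ]
 [605.4 298.   32. ]
 [583.7 242.2  32. ]
 [540.8 259.   32. ]] [573.05127429 278.42549899  32.        ]
```

View pics/crop1.png

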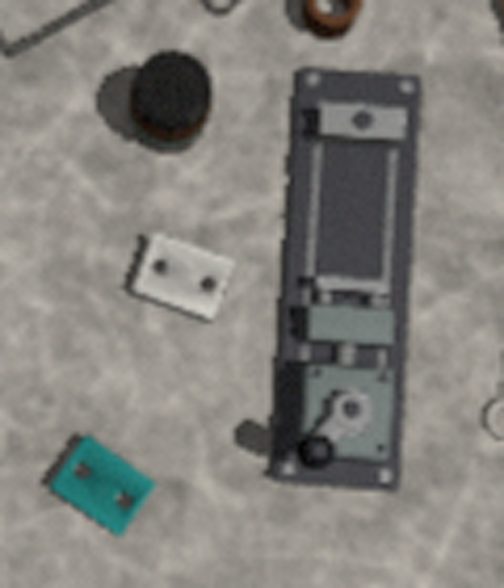

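The crop shows the silver block (crop 182,275) with its two bores, while the turquoise one at (98,485) is a decoy. The crank hub is at (350,410), the grip at (317,450) and the stop at (362,120). Next I'll check obstacle heights along the sweep, then move the wrist camera over the jig.

Run:
```python
from h import *
f=np.load("pics/top.npz"); P=cloud(optics.camera_params("top"),f["d"])
ok=f["d"]>0; r=np.hypot(P[...,0],P[...,1]); a=np.arctan2(P[...,1],P[...,0])
for lo in np.arange(-1.4,.6,.2):
    for r0,r1 in((250,450),(450,550),(550,650),(650,750)):
        m=ok&(a>lo)&(a<lo+.2)&(r>r0)&(r<r1); print(round(lo,1),r0,m.sum(),P[...,2][m].max().round() if m.any() else None,end=" | ")
    print()
print(optics.camera_params("wrist"))
for pt in([480,200,420],[500,200,400],[520,210,380],[480,200,350]):
    for yaw in(-.09,1.2,1.48,3.05): print(pt,yaw,ctrl.solve_ik(pt,down(yaw)))
```

```text
-1.4 250 649 -856.0 | -1.4 450 436 -857.0 | -1.4 550 382 -852.0 | -1.4 650 584 -854.0 | 
-1.2 250 639 -855.0 | -1.2 450 291 -855.0 | -1.2 550 66 -859.0 | -1.2 650 3 -858.0 | 
-1.0 250 429 3.0 | -1.0 450 565 9.0 | -1.0 550 91 7.0 | -1.0 650 0 None | 
-0.8 250 891 29.0 | -0.8 450 1132 117.0 | -0.8 550 704 114.0 | -0.8 650 581 10.0 | 
-0.6 250 1107 31.0 | -0.6 450 1433 119.0 | -0.6 550 1293 118.0 | -0.6 650 1680 255.0 | 
-0.4 250 1255 114.0 | -0.4 450 1058 116.0 | -0.4 550 1481 310.0 | -0.4 650 2906 306.0 | 
-0.2 250 1314 68.0 | -0.2 450 1196 115.0 | -0.2 550 1293 297.0 | -0.2 650 1667 244.0 | 
-0.0 250 1340 67.0 | -0.0 450 1213 67.0 | -0.0 550 1270 19.0 | -0.0 650 1422 56.0 | 
0.2 250 1194 18.0 | 0.2 450 1069 129.0 | 0.2 550 1307 58.0 | 0.2 650 1549 96.0 | 
0.4 250 1046 10.0 | 0.4 450 1185 131.0 | 0.4 550 1332 39.0 | 0.4 650 1545 95.0 | 
{'mtx': array([[292.89685572,   0.        , 252.95709241],
       [  0.        , 292.89685572, 195.74186534],
       [  0.        ,   0.        ,   1.        ]]), 'k1': -0.03772013816883182, 'T_tool_cam': array([[ 1.61926103e-04, -9.54915563e-01, -2.96
[... 1514 characters left out ...]
8 [ 2.29497674e-01  1.09657587e-01  1.40112773e+00 -4.44089210e-16
  1.63080733e+00  3.20294000e-01]
[520, 210, 380] 3.05 [ 2.29497674e-01  1.09657587e-01  1.40112773e+00 -4.44089210e-16
  1.63080733e+00 -1.24970600e+00]
[480, 200, 350] -0.09 [ 2.28253137e-01  3.00321914e-02  1.54555981e+00 -4.44089210e-16
  1.56600066e+00  1.88904946e+00]
[480, 200, 350] 1.2 [ 2.28253137e-01  3.00321914e-02  1.54555981e+00 -4.44089210e-16
  1.56600066e+00  5.99049464e-01]
[480, 200, 350] 1.48 [ 2.28253137e-01  3.00321914e-02  1.54555981e+00 -4.44089210e-16
  1.56600066e+00  3.19049464e-01]
[480, 200, 350] 3.05 [ 2.28253137e-01  3.00321914e-02  1.54555981e+00 -4.44089210e-16
  1.56600066e+00 -1.25095054e+00]
```

Run:
```python
from h import *
ctrl.move_ptp([118,-400,420],down(.31)) if ctrl.solve_ik([118,-400,420],down(.31)) is not None else print("noik")
ctrl.move_ptp([410,90,420],down(1.48))
ctrl.move_ptp([560,240,260],down(1.48))
ctrl.hold(.3); s=sensors.read_state(); im,d=optics.grab_frame("wrist")
np.savez("pics/w1.npz",im=im,d=d,pos=s["eef_pos"],rot=s["eef_rot"]); cv2.imwrite("pics/w1.png",im[:,:,::-1]); print(s["t"],s["eef_pos"],s["q"])
```

```text
4.3917 [560.32096743 239.49632181 261.49027185] [ 2.62037085e-01  2.73370556e-01  1.44870143e+00 -1.02375243e-04
  1.41717886e+00  3.53675389e-01]
```

View pics/w1.png

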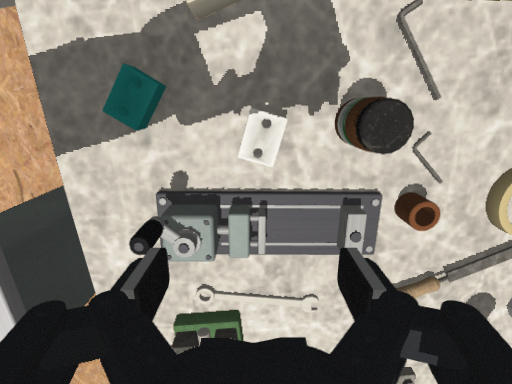

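Wrist view: block at (263,138), plate corners at about (157,190), (381,190) and (378,252), hub at (184,243), grip top at (140,243), stop at (355,230), jaw pad at (261,228). Next I'll measure the plate and the block here.

Run:
```python
from h import *
f=np.load("pics/w1.npz"); im,d=f["im"],f["d"]; st=dict(eef_pos=f["pos"],eef_rot=f["rot"]); p=optics.camera_params("wrist")
P=cloud(p,d,st); z=P[...,2]
def rect(m):
    r=cv2.minAreaRect(P[m][:,:2].astype(np.float32)); b=cv2.boxPoints(r); return r,b.round(1).tolist()
print("bench z",np.median(z[60:120,360:400]), np.median(z[170:185,200:330]))
m=np.zeros(z.shape,bool); m[180:262,145:392]=1
m1=(m&(z>9)&(z<20)).astype(np.uint8); m1=cv2.morphologyEx(m1,cv2.MORPH_OPEN,np.ones((3,3)))
print("plate",np.median(z[m1>0]),m1.sum(),rect(m1>0))
# block top by colour+height
m=np.zeros(z.shape,bool); m[95:175,230:295]=1
m2=(m&(z>26)&(z<38)); print("block depth",rect(m2),np.median(z[m2]))
g=cv2.cvtColor(im,cv2.COLOR_RGB2GRAY)
c=cv2.morphologyEx(m2.astype(np.uint8),cv2.MORPH_OPEN,np.ones((3,3)))
r=cv2.minAreaRect(np.argwhere(c>0)[:,::-1].astype(np.float32)); print(r)
B=onplane(p,cv2.boxPoints(r),32,st)[:,:2]; print("block plane",B.round(1).tolist(),B.mean(0))
# grip top
m=np.zeros(z.shape,bool); m[200:265,120:215]=1
m3=m&(z>118); print("grip",m3.sum(),np.median(P[m3],0),P[m3].min(0),P[m3].max(0))
m4=m&(z>66)&(z<86); print("arm/hub",m4.sum(),np.median(P[m4],0),rect(m4))
cv2.imwrite("pics/crop2.png",cv2.resize(im[180:265,120:390],None,fx=2.9,fy=2.9,interpolation=cv2.INTER_CUBIC)[:,:,::-1])
```

```text
bench z 0.4282447539850125 -0.319492585057759
plate 13.780129249325398 8049 (((575.1296997070312, 159.2971649169922), (90.27889251708984, 300.34344482421875), 84.35340881347656), [[421.20001220703125, 129.1999969482422], [720.0999755859375, 99.5999984741211], [729.0, 189.39999389648438], [430.1000061035156, 219.0]])
block depth (((574.7544555664062, 277.6636962890625), (60.130123138427734, 44.98542022705078), 68.56842041015625), [[542.7999877929688, 257.8999938964844], [584.7000122070312, 241.5], [606.7000122070312, 297.3999938964844], [564.7999877929688, 313.8999938964844]]) 31.554201203818877
((261.4811096191406, 137.0660400390625), (38.59831619262695, 51.51020812988281), 15.945394515991211)
block plane [[542.6, 258.3], [564.7, 313.2], [606.1, 297.7], [585.7, 241.4]] [574.76959593 277.68347591]
grip 877 [508.0762478  248.55277376 252.73222197] [436.83425884 187.16306385 118.08048276] [567.41992228 315.21622594 378.82767417]
arm/hub 845 [470.99301163 178.221276    78.36959865] (((463.1746826171875, 180.3523712158203), (28.77855682373047, 66.45567321777344), 53.641788482666016), [[427.8999938964844, 188.5], [481.3999938964844, 149.10000610351562], [498.5, 172.1999969482422], [444.8999938964844, 211.60000610351562]])
```

View pics/crop2.png

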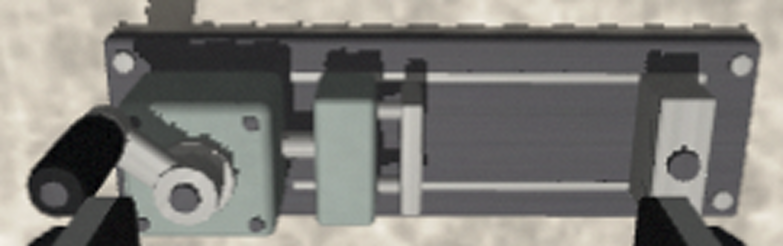

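```bash
cat >> h.py <<'E'
JYAW=-0.0987; JC=np.array([575.13,159.30])
jx=np.array([np.cos(JYAW),np.sin(JYAW)]); jy=np.array([-jx[1],jx[0]])
AX=JC-100*jx
def J(x,y,z): return np.r_[AX+x*jx+y*jy,z]
E
python3 - <<'E'
from h import *
f=np.load("pics/w1.npz"); st=dict(eef_pos=f["pos"],eef_rot=f["rot"]); p=optics.camera_params("wrist")
g=onplane(p,[[138.3,247.2]],126,st)[0,:2]-AX; h=onplane(p,[[183.4,247.6]],84,st)[0,:2]-AX
print("grip jig",g@jx,g@jy,"hub",h@jx,h@jy)
b=[574.8,277.7]; R=down(1.198)
ctrl.move_ptp([*b,110],R); ctrl.move_l([*b,34],vel=100)
print(sensors.read_state()["eef_pos"],sensors.read_state()["force"])
ctrl.gripper_to(30,50); s=sensors.read_state(); print(s["grip_width"],s["eef_pos"])
ctrl.move_l([*b,130],vel=120); ctrl.hold(.2); s=sensors.read_state(); print(s["t"],s["grip_width"],s["force"],s["eef_pos"])
im,d=optics.grab_frame("wrist"); cv2.imwrite("pics/w2.png",im[:,:,::-1])
E
```

```text
grip jig -31.813825932900855 23.199287446137646 hub 0.9700398100457255 1.4508841439158804
[575.47992489 277.92070872  34.66905381] [-0.11016077 -1.35673547  0.44653029]
43.74620809581471 [575.46240277 277.98756638  34.93136385]
7.625 43.89710930868467 [ 0.01691082  0.95252805 -2.4844794 ] [574.06763802 277.43096392 128.7041449 ]
```

View pics/w2.png

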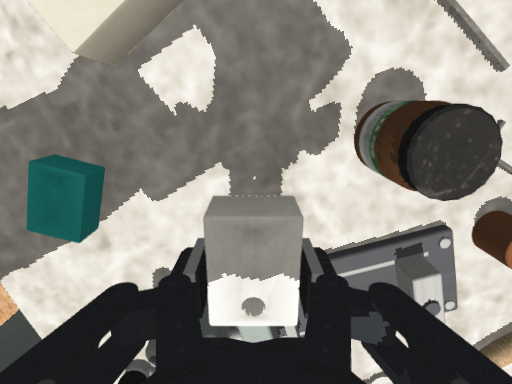

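The gripper holds the block squarely, with a reading of 43.9 mm. The grip sits at radius 39.4 mm, crank angle about 3.77, which is consistent with the description. Placing the block now.

Run:
```python
from h import *
R=down(JYAW)
ctrl.move_ptp(J(140,0,150),R)
ctrl.move_l(J(140,0,58),vel=120); ctrl.hold(.2)
s=sensors.read_state(); e=J(140,0,58)-s["eef_pos"]; print(e)
hit=ctrl.move_l(J(140,0,45)+[e[0],e[1],0],vel=25,threshold=6)
s=sensors.read_state(); print(hit,s["eef_pos"],s["force"],s["t"])
ctrl.gripper_to(62); s=sensors.read_state(); print(s["grip_width"],s["eef_pos"])
ctrl.move_l(J(140,0,190),vel=150)
ctrl.move_ptp(J(80,90,260),down(JYAW+np.pi/2)); ctrl.hold(.2)
s=sensors.read_state(); im,d=optics.grab_frame("wrist"); print(s["t"])
np.savez("pics/w3.npz",im=im,d=d,pos=s["eef_pos"],rot=s["eef_rot"]); cv2.imwrite("pics/w3.png",im[:,:,::-1])
P=cloud(optics.camera_params("wrist"),d,s); L=P.copy(); L[...,0]=(P[...,:2]-AX)@jx; L[...,1]=(P[...,:2]-AX)@jy
m=(L[...,2]>41)&(L[...,2]<52)&(abs(L[...,1])<40)
for lo,hi in((104,175),(80,108),(175,225)):
    k=m&(L[...,0]>lo)&(L[...,0]<hi)
    if k.any(): print(lo,k.sum(),cv2.minAreaRect(L[k][:,:2].astype(np.float32)),np.percentile(L[k],[1,50,99],0).round(1).tolist())
k=(L[...,2]>120)&(L[...,2]<132)&(np.hypot(L[...,0],L[...,1])<60); print("grip",k.sum(),cv2.minEnclosingCircle(L[k][:,:2].astype(np.float32)) if k.any() else 0)
```

```text
[-0.92944255 -0.07987543 -1.25953882]
True [614.67410089 155.33803826  48.92661898] [0.7156425  0.17828011 4.02187804] 10.2333
61.995871136804084 [613.01810773 155.12827791  47.36688988]
13.1167
104 1328 ((139.07301330566406, 1.0957393646240234), (60.25083923339844, 44.441837310791016), 0.38285118341445923) [[109.1, -20.6, 42.0], [135.3, 6.2, 45.8], [167.6, 23.0, 47.4]]
80 269 ((89.07762908935547, 0.5490188598632812), (7.684628009796143, 50.89607620239258), 0.5657366514205933) [[85.3, -24.5, 42.7], [89.1, 2.0, 46.1], [93.1, 25.9, 47.6]]
175 818 ((205.36376953125, 0.8735160827636719), (24.633508682250977, 59.31875228881836), 0.4380352795124054) [[193.3, -27.7, 41.8], [205.2, 6.1, 47.8], [217.1, 30.0, 51.8]]
grip 376 ((-31.116390228271484, 24.728790283203125), 11.176887512207031)
```

View pics/w3.png

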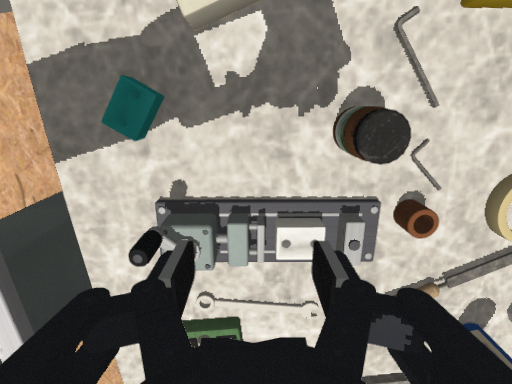

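The block is placed: measured jig position (139.1, 1.1), with jaw and stop reading y = 0.5 to 0.9 in the same view, so it is midway across and aligned. The stop face is at about x = 193, so I expect contact near a ≈ 16. Now I'll take the grip and wind a few short arcs.

```bash
cat >> h.py <<'E'
Z=114
def gp(a,r=40): return J(r*np.cos(a),-r*np.sin(a),Z)
def comp(a,F):  # resisting drag (against clockwise motion), radial outward
    t=-np.sin(a)*jx-np.cos(a)*jy; n=np.cos(a)*jx-np.sin(a)*jy
    return -F[:2]@t,F[:2]@n
def angle(s):
    d=s["eef_pos"][:2]-AX; return np.arctan2(-(d@jy),d@jx),np.hypot(*d)
E
python3 - <<'E'
from h import *
a=3.785; R=down(JYAW+np.pi/2)
ctrl.gripper_to(60)
ctrl.move_ptp(gp(a)+[0,0,66],R); ctrl.hold(.1); s=sensors.read_state(); F0=s["force"]; print("F0",F0)
ctrl.move_l(gp(a),vel=100); s=sensors.read_state(); print(s["eef_pos"]-gp(a),s["force"])
ctrl.gripper_to(10,60); s=sensors.read_state(); print(s["t"],s["grip_width"],s["eef_pos"]-gp(a),s["force"])
for i in range(4):
    a+=.2; ctrl.move_l(gp(a),vel=28); s=sensors.read_state(); print(s["t"],a,angle(s),comp(a,s["force"]),s["force"][2],np.abs(s["qvel"]).max())
np.save("a.npy",a)
E
```

```text
F0 [ 0.22289861 -0.36868359  0.10801433]
[0.6694081  0.16664517 0.46833797] [ 0.54420068 -0.06057599  0.51006605]
15.3833 20.476030521771257 [0.12834666 0.19038221 0.85048632] [-2.26997058 -0.10782859  5.7258254 ]
15.8167 3.9850000000000003 (np.float64(-2.3296315657296622), np.float64(39.921643479013795)) (np.float64(6.318831179502602), np.float64(0.6217746108428175)) 10.07082208517483 0.004458338389517463
16.25 4.1850000000000005 (np.float64(-2.131697592214977), np.float64(39.76448249940471)) (np.float64(6.7964461011304875), np.float64(-1.820238357269094)) 9.663275703833973 0.0031911264946503093
16.6833 4.385000000000001 (np.float64(-1.9330652837777051), np.float64(39.615531223939165)) (np.float64(7.352533933073652), np.float64(-1.5871924308128136)) 9.760904277578637 0.0029781519378563413
17.1167 4.585000000000001 (np.float64(-1.7346940625264944), np.float64(39.474782350131086)) (np.float64(7.15056562668105), np.float64(-2.106260512181339)) 10.589097865456855 0.0030866650834813617
```

Run:
```python
from h import *
a=float(np.load("a.npy")); D=[];A=[]
while a<14.2:
    a+=.25; ctrl.move_l(gp(a),vel=36); s=sensors.read_state(); c=comp(a,s["force"]); D.append(c[0]); A.append(a)
    print(f"{a:.2f} drag {c[0]:.1f} rad {c[1]:.1f} z {s['force'][2]:.1f} r {angle(s)[1]:.1f}",end=" | ")
    if len(D)>6 and c[0]>np.median(D)+3: print("EARLY"); break
np.save("a.npy",a); np.save("D.npy",[A,D]); print(s["t"],s["grip_width"],s["eef_pos"])
```

```text
4.84 drag 6.1 rad -3.1 z 10.1 r 39.3 | 5.09 drag 6.7 rad -3.3 z 9.0 r 39.2 | 5.34 drag 6.9 rad -4.7 z 9.6 r 39.2 | 5.59 drag 6.2 rad -5.7 z 8.7 r 39.2 | 5.84 drag 7.1 rad -4.1 z 8.1 r 39.2 | 6.09 drag 5.4 rad -4.7 z 6.9 r 39.3 | 6.34 drag 6.0 rad -3.9 z 5.3 r 39.5 | 6.59 drag 6.1 rad -4.0 z 4.1 r 39.7 | 6.84 drag 5.3 rad -2.7 z 0.3 r 39.9 | 7.09 drag 7.1 rad -2.0 z -0.9 r 40.0 | 7.34 drag 6.9 rad -1.3 z -2.9 r 40.3 | 7.59 drag 7.2 rad 0.2 z -2.3 r 40.4 | 7.84 drag 6.7 rad 1.4 z -2.6 r 40.6 | 8.09 drag 6.7 rad 3.3 z -1.6 r 40.7 | 8.34 drag 7.4 rad 5.3 z 1.1 r 40.8 | 8.59 drag 7.3 rad 6.8 z 4.5 r 40.9 | 8.84 drag 7.7 rad 6.7 z 6.8 r 40.9 | 9.09 drag 6.5 rad 5.7 z 9.3 r 40.8 | 9.34 drag 7.2 rad 5.5 z 10.6 r 40.7 | 9.59 drag 6.9 rad 4.3 z 10.7 r 40.5 | 9.84 drag 7.1 rad 3.9 z 9.1 r 40.3 | 10.09 drag 6.1 rad 1.3 z 9.3 r 40.1 | 10.34 drag 6.1 rad 0.5 z 9.3 r 39.9 | 10.59 drag 6.0 rad -0.2 z 9.3 r 39.7 | 10.84 drag 6.3 rad -2.2 z 10.1 r 39.5 | 11.09 drag 6.2 rad -3.6 z 9.2 r 39.3 | 11.34 drag 5.7 rad -4.1 z 10.1 r 39.2 | 11.59 drag 6.3 rad -4.2 z 10.1 r 39.2 | 11.84 drag 6.6 rad -5.2 z 9.1 r 39.2 | 12.09 drag 5.8 rad -4.2 z 8.8 r 39.2 | 12.34 drag 6.5 rad -5.2 z 6.8 r 39.3 | 12.59 drag 6.3 rad -3.0 z 6.1 r 39.4 | 12.84 drag 7.1 rad -3.6 z 3.3 r 39.6 | 13.09 drag 7.7 rad -3.4 z 1.7 r 39.8 | 13.34 drag 5.8 rad -2.6 z -0.7 r 40.0 | 13.59 drag 6.5 rad -1.4 z -1.2 r 40.2 | 13.84 drag 6.4 rad 0.1 z -2.9 r 40.4 | 14.09 drag 6.9 rad 1.6 z -2.9 r 40.6 | 14.34 drag 7.5 rad 3.3 z -1.6 r 40.7 | 33.6917 20.931755420784487 [467.07951976 129.33417108 115.01023777]
```

Run:
```python
from h import *
a=float(np.load("a.npy")); A,D=np.load("D.npy"); 
k=np.polynomial.Polynomial.fit
B=np.c_[np.ones(len(A)),np.cos(A),np.sin(A)]; co=np.linalg.lstsq(B,D,rcond=None)[0]; print(co,(D-B@co).std())
E=[]
while a<17:
    a+=.15; ctrl.move_l(gp(a),vel=28); f=[]
    for _ in range(5): s=sensors.read_state(); f.append(s["force"]); ctrl.hold(.02)
    c=comp(a,np.mean(f,0)); e=c[0]-co@[1,np.cos(a),np.sin(a)]; E.append(e)
    print(f"{a:.2f} drag {c[0]:.1f} rise {e:.1f} rad {c[1]:.1f}",end=" | ")
    if np.mean(E[-2:])>3.3: print("FIRM"); break
np.save("a.npy",a); print(s["t"],s["grip_width"],angle(s))
```

```text
[ 6.61239767 -0.2892502   0.34793793] 0.5124160796394704
14.49 drag 8.0 rise 1.0 rad 4.4 | 14.64 drag 8.0 rise 0.9 rad 5.6 | 14.79 drag 8.3 rise 1.2 rad 5.9 | 14.94 drag 8.3 rise 1.3 rad 6.6 | 15.09 drag 7.9 rise 0.9 rad 6.3 | 15.24 drag 8.1 rise 1.1 rad 6.6 | 15.39 drag 7.9 rise 0.9 rad 6.2 | 15.54 drag 7.9 rise 0.9 rad 5.6 | 15.69 drag 8.1 rise 1.2 rad 4.8 | 15.84 drag 7.5 rise 0.6 rad 4.5 | 15.99 drag 7.7 rise 0.9 rad 3.8 | 16.14 drag 7.3 rise 0.6 rad 2.8 | 16.29 drag 7.5 rise 0.8 rad 1.5 | 16.44 drag 7.8 rise 1.2 rad 0.9 | 16.59 drag 8.4 rise 1.9 rad 0.4 | 16.73 drag 8.9 rise 2.4 rad -0.5 | 16.88 drag 9.8 rise 3.4 rad -1.0 | 17.03 drag 10.4 rise 4.0 rad -2.2 | FIRM
41.775 21.024303257630322 (np.float64(-1.8781989579619303), np.float64(39.613641165385516))
```

Run:
```python
from h import *
a=float(np.load("a.npy"))+.12; ctrl.move_l(gp(a),vel=28); f=[]
for _ in range(5): s=sensors.read_state(); f.append(s["force"]); ctrl.hold(.02)
print(a,comp(a,np.mean(f,0)))
ctrl.gripper_to(60); print(sensors.read_state()["grip_width"])
ctrl.move_l(gp(a)+[0,0,90],vel=120); 
ctrl.move_ptp(J(80,90,260),down(JYAW+np.pi/2)); ctrl.hold(.2)
s=sensors.read_state(); im,d=optics.grab_frame("wrist"); print(s["t"],s["force"])
cv2.imwrite("pics/w4.png",im[:,:,::-1])
P=cloud(optics.camera_params("wrist"),d,s); L=P.copy(); L[...,0]=(P[...,:2]-AX)@jx; L[...,1]=(P[...,:2]-AX)@jy
m=(L[...,2]>41)&(L[...,2]<52)&(abs(L[...,1])<40)
k=m&(L[...,0]>100)&(L[...,0]<225); x=L[k][:,0]; print(np.histogram(x,np.arange(100,226,5)))
k=m&(L[...,0]>137)&(L[...,0]<190); print(cv2.minAreaRect(L[k][:,:2].astype(np.float32)))
k=(L[...,2]>120)&(L[...,2]<132)&(np.hypot(L[...,0],L[...,1])<60); print("grip",cv2.minEnclosingCircle(L[k][:,:2].astype(np.float32)))
```

```text
17.154999999999998 (np.float64(10.65864469844006), np.float64(-2.4652705136515753))
60.10885423833541
44.2833 [-0.10701584  0.31278933 -0.01917925]
(array([185, 185, 175,  12,  49, 161, 144, 135, 116, 107,  60,  54,  58,
        59,  81,  83,  75, 105, 148, 174, 184, 173, 172,  77,   0]), array([100, 105, 110, 115, 120, 125, 130, 135, 140, 145, 150, 155, 160,
       165, 170, 175, 180, 185, 190, 195, 200, 205, 210, 215, 220, 225]))
((163.49508666992188, 0.33069801330566406), (52.99049758911133, 46.23238754272461), 0.0713990181684494)
grip ((-6.654762268066406, 39.8702278137207), 10.844225883483887)
```

View pics/w4.png

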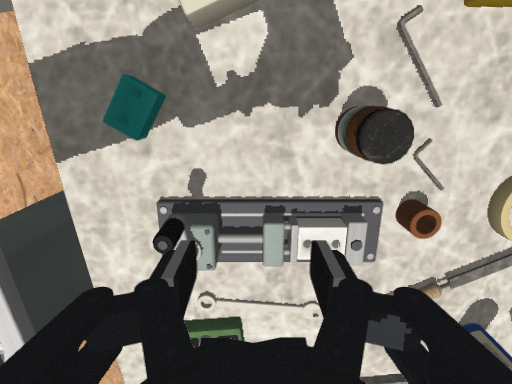

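```bash
python3 -c "
from plant import ctrl
ctrl.finish_job()"
```

```text
the job is handed in; nothing more can be done
```

The block is laid on the jig bed and clamped against the stop. The grip is released, and the job was handed in at about 44 s.

**Placing:** I set the block down at measured jig position (139, 1) mm against the 140, 0 asked for. It was square to the jig within about half a degree.

**Winding:** I held the grip throughout and turned the crank from about 3.8 to 17.1 rad at about 0.5 rad/s, in short arcs with brief stops between them. Drag ran at about 7.5 N near the end and began to rise around 16.4 rad. I stopped at 10.7 N, about 3 N up, which I estimate at 40–50 N of clamping force.

**Last checks:**
- The final picture shows the block closed up between pad and stop, with nothing else visibly moved.
- The grip stands where 17.1 rad puts it.
- The force on the tool read near zero after letting go.

**Disagreements:**
- I stopped at a rise of about 3 N rather than the suggested 4 N. The first part of the winding had a lower baseline, which made the rise look like 4 N.
- Judged from the camera measurement of the stop, contact came slightly earlier than the drag showed. That would put the clamping force at 45–80 N, still inside the 25–90 N range.

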